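Let the telescopic bench lamp out by two holes

ROBOT

A 7-joint arm with a two-finger parallel gripper is mounted at the origin on the work surface. World frame = base frame: x ahead of the robot, y to its left, z up, the work surface at z = 0. Lengths are in m, angles in rad, forces in N, time in s.
With the tool pointing down it reaches from about 0.35 to 0.9 m from the base axis. Payload 19.9 kg.
Tool frame: the origin (TCP) lies midway between the tips of the shut fingers; the grasp point (between the pads) lies 19 mm behind it; z points along the fingers, y is the direction in which the jaws open and shut (so a half turn about z gives the same grasp; the last joint's range is limited). The gripper opens to 85 mm and grips with 20 to 120 N. Pads are 22 mm wide; open, the fingers measure 114 mm over their backs; the gripper's body (76 mm by 85 mm) begins 54 mm behind the grasp point. The pads swing forward as they close: fully open they stand 13 mm farther back than shut.
Start: joints at [1.198, 0.417, -0.01, 1.614, 0.005, 1.111, -0.053], TCP at [0.203, -0.591, 0.196] pointing down, gripper open.
Joint ranges: [-2.81, 2.81], [-0.39, 2.02], [-1.27, 1.25], [0.06, 2.57], [-1.19, 4.33], [0.19, 2], [-2.82, 2.82]. Speed limits (rad/s): [1.89, 1.89, 2.39, 2.39, 3.01, 3.01, 3.01].

INTERFACE

Orientations are given as a rotation vector (axis times angle).
In Python, from bench import env gives the robot as it stands.
- The arm moves only by the tool play_rows, never from a script. Its argument "rows" is a list of rows, each a list of 3 entries, a list of its own where there are three numbers: the opening in per cent of the stroke, from 0 (shut) to 100 (fully open), then the shift along the tool's x, y, z in m, then the turn about the tool's z in degrees. In form: [[gripper, [dx, dy, dz], twist], ...]. A call has 1 to 12 rows; each row is the pose to reach, as a shift and turn from the pose commanded when the call began, along the tool's axes at that moment; what a row does not reach only later rows make up. A row lasts 1/8 s, in which the tool goes at most 62.5 mm and 10.7 degrees, less where a joint would pass 70% of its speed; a pose out of reach is approached as far as the arm can. A call with a gripper value outside its range is refused whole. The fingers move at their own pace and stop on an object; "force" is the grip in N (left out, the last holds). Time passes only in rows, so rows that repeat a pose let the fingers close. It gives the time, the measured TCP pose, the force and the opening at its end, in the units of the state.
- env.sense(): the state, without advancing time (a new reading comes with each control period).
- env.snapshot(name): name is "scene" or "top" or "wrist"; returns the picture (400x640x3 uint8, blue, green, red); there is no depth.
- env.get_calibration(name): a dict with "fovy" (degrees; the focal length in pixels is half the picture's height over the tangent of half this angle, whatever the lens; pixels are square), "cx", "cy" (the principal point, pixels), "rvec" (rotation vector, rad) and "tvec" (3), from world to camera coordinates, as OpenCV has them. Camera axes: x right, y down, z forward; pixel columns grow to the right and rows downward; lengths in m; the calibration is good to about 2 mm. A picture is of the moment at which its call begins: read the wrist's pose just before it. get_calibration takes no time and is no camera call; for the wrist camera it gives the pose at the moment of the call.
- env.hand_in(): hands the job in, once; it reports no verdict.
The state is a dict: "t": time; "joint_positions": joint angles; "qd": joint speeds; "joint_torque": joint torques, N m; "ee_pos": TCP position; "tcp_rot": TCP orientation; "wrist_force": force on the tool from outside, world axes, zero at the start; "ft_torque": the same for the moment, N m; "width": opening from 0.0 (shut) to 1.0 (fully open).
Only numpy, scipy, OpenCV 4.12 (cv2) and the standard library are available. Lean on these libraries where they do the work, as an engineer would, in place of code of your own. Each camera call takes 0.05 s, during which the arm holds its last target.

TASK

Pull the telescopic lamp arm out by two holes so that the lamp comes over the purple phaser pedal: press the red spring pin flush, slide the square tube outwards (lamp end leading) until the pin clicks out in the next hole, then press it again and go on in the same way to the hole after that. Pull gently, feeling for each click rather than forcing the tube against the pin; leave the pin fully out in the last hole, let go, and do not shift the pedals and small things on the bench.

Things in the scene. Friction and masses are not known exactly. Their poses are not given: they have to be found in the camera images.
- pin_tip (a point): Tip of the red round-headed spring pin, 12 mm thick, standing out of a 15 mm hole in the tube's far upper face. It sits in the fixed inner bar: it moves in and out, never along. Axes: x out of the face along the pin, away from the robot, 30 deg above level; y level, along the tube outwards to the lamp; z square to both, 30 deg off upright towards the robot. Tube's centre line: 22 mm along -x.
- pin (a joint): How far the pin is pressed in, m: 0 fully out (5 mm proud), 0.005 flush, 0.007 under the tube's wall. Spring 3 N at first, 5 N flush. Standing out it locks the tube; pressed flush, its round head lets the tube ride over it with about 10 N of pull (after 3 mm of travel). It springs out by itself when a hole comes over it, which stops the tube.
- sleeve_mid (a point): Mid-length of the sliding square aluminium tube, on its centre line, 170 mm above the bench; axes as pin_tip. 34 mm square, 200 mm long, rolled 30 deg on its axis. Its pin face has 3 holes in a row, the next ones towards the tail (-y), unevenly spaced 40 to 60 mm. Across pin and opposite face: 39 mm, 34 mm with the pin flush. Beside the holes the face has solid strips 9.5 mm wide.
- sleeve (a joint): How far the tube has slid outwards, m, along +y of pin_tip; near 0 at the start, in the first hole (play about 1.5 mm either way). Sliding friction about 2 N. It stays where it is left.
- lamp (a point): Underside centre of the green disc lamp head (84 mm diameter) hanging below the outer end of the tube and moving with it, 114 mm above the bench, 122 mm outwards of the pin at the start.
- stand: Dark steel lamp stand, fixed to the bench, which varies in place and yaw. Origin on the bench below the tube's centre line at the pin; z up, y along the tube outwards. Base plate (130 x 110 x 14 mm), column (32 mm diameter) and 50 mm clamp block, up to 205 mm tall, are centred 200 mm away along -y.
- phaser: purple phaser pedal, 120 x 70 x 45 mm; bystander, leave it. Origin at the centre of its underside.
- looper: silver looper pedal, standing low under the arm, 120 x 75 x 48 mm; bystander, leave it. Origin at the centre of its underside.
- volume: small aluminium volume pedal with a black tread and a side knob, 110 x 75 x 47 mm; bystander, leave it. Origin at the centre of its underside.
- pickholder: yellow plastic pick holder with a spring clip, 75 x 50 x 38 mm; bystander, leave it. Origin at the centre of its underside.
- slide: chrome guitar slide standing on end, diameter 29, height 65 mm; bystander, leave it. Origin at the centre of its underside.
- spanner: stainless spanner lying flat, length 160 mm; bystander, leave it. Origin at the middle of its length, underside.

How it is judged:
By the outcome, as a careful person would: the job done as asked, in the order asked, and still so for the second after the job is handed in, with the robot touching nothing.
It also fails if it takes over 48 s, if anything falls off the work surface, if the arm or the gripper's body presses on something with over 40 N, if the wrist force passes 120 N, or if a joint passes its speed limit or range.

## Working session

There is one attempt and no reset: what is moved stays moved. The work goes in short steps, Python scripts to look and compute and a tool call to move; the robot and the scene stay as the last step left them, time stands still between calls to the robot, and variables do not carry over. Pictures are saved under pics/ and viewed, and the job is handed in when it is done.

Besides the shell and the picture viewer there is one more tool, called after ">>>" as name([rows], argument=value, ...), one row to a line, values as JSON. play_rows: Moves the arm, as the interface text tells. Its arguments: {"type":"object","properties":{"rows":{"type":"array","items":{"type":"array"}},"force":{"type":"number"}},"required":["rows"]}

```bash
ls; mkdir -p pics
python3 - <<'E'
from bench import env
import cv2
print(env.sense())
for n in ["scene","top","wrist"]:
    c=env.get_calibration(n); print(n,c)
    cv2.imwrite(f"pics/{n}0.png",env.snapshot(n))
E
```

```text
pics
{'t': 0.0, 'joint_positions': array([ 1.19850187,  0.41800552, -0.01031373,  1.61416906,  0.00472002,
        1.11071492, -0.05299824]), 'qd': array([ 0.00087816,  0.00040886,  0.00044138, -0.0001303 ,  0.0020767 ,
       -0.00033873,  0.0002815 ]), 'joint_torque': array([-7.13760323e-05, -8.64444208e+01,  6.79290779e-01, -4.34889472e+01,
        1.91108213e-02,  7.37780618e-03,  4.06509548e-05]), 'ee_pos': array([ 0.20285425, -0.59074381,  0.19494272]), 'tcp_rot': array([-3.09749494e+00, -5.17086133e-01,  4.94128639e-04]), 'wrist_force': array([0.57662154, 0.42077185, 0.6193889 ]), 'ft_torque': array([ 0.00789395, -0.05339253, -0.0011512 ]), 'width': 1.0025281810309092}
scene {'fovy': 48.77464232166752, 'cx': 323.4562368297353, 'cy': 199.77242697254303, 'rvec': array([ 1.36196973,  2.27956145, -0.86522738]), 'tvec': array([ 0.25221636, -0.32430849,  1.25959815])}
top {'fovy': 42.715455062141984, 'cx': 315.57824522537646, 'cy': 196.35547023162871, 'rvec': array([ 2.17140254, -2.17629688,  0.07277246]), 'tvec': array([0.04421403, 0.58374715, 1.06383638])}
wrist {'fovy': 62.97025117456643, 'cx': 324.4331756185961, 'cy': 202.25280064843855, 'rvec': array([-2.34967488,  1.67698287,  0.25783264]), 'tvec': array([-0.62425477, -0.03842161,  0.38040548])}
```

View pics/scene0.png

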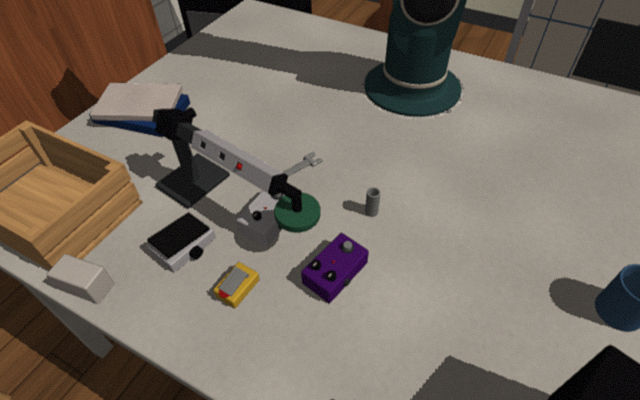

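View pics/top0.png

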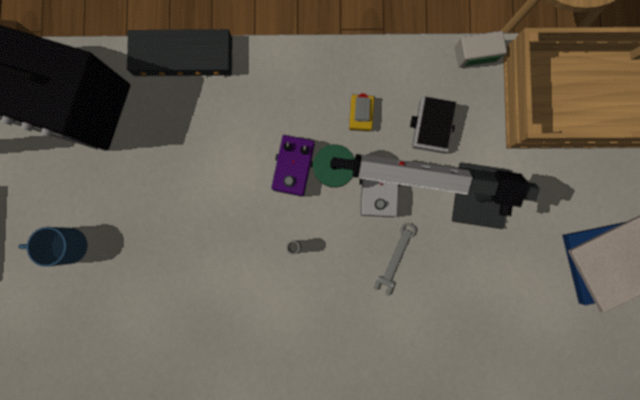

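View pics/wrist0.png

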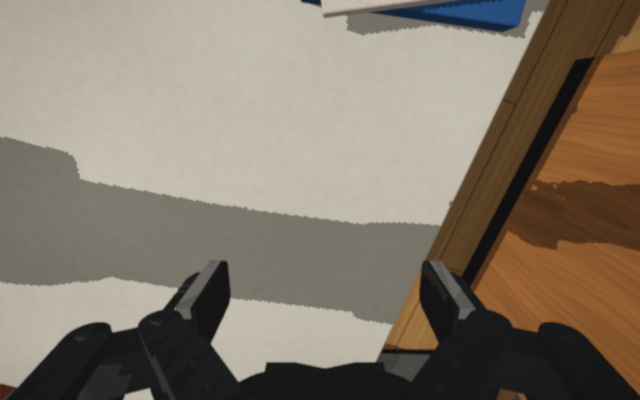

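The scene view shows the red pin at about (239,166), two dark holes towards the stand at (222,155) and (205,145), and the lamp at (297,212). In the top view the pin is a small red patch at about (403,163) on the upper edge of the tube. Next I'll measure these.

```bash
cat > h.py <<'E'
import numpy as np, cv2
from bench import env
def cam(n):
    c=env.get_calibration(n); f=200/np.tan(np.radians(c['fovy'])/2)
    R=cv2.Rodrigues(np.array(c['rvec'],float))[0]; t=np.array(c['tvec'],float)
    return f,c['cx'],c['cy'],R,t
def ray(C,p):
    f,cx,cy,R,t=C; d=R.T@np.array([(p[0]-cx)/f,(p[1]-cy)/f,1]); return -R.T@t,d/np.linalg.norm(d)
def onz(C,p,z):
    o,d=ray(C,p); return o+d*(z-o[2])/d[2]
def proj(C,X):
    f,cx,cy,R,t=C; q=R@np.array(X)+t; return np.array([cx+f*q[0]/q[2],cy+f*q[1]/q[2]])
def tri(C1,p1,C2,p2):
    o1,d1=ray(C1,p1);o2,d2=ray(C2,p2)
    s=np.linalg.lstsq(np.c_[d1,-d2],o2-o1,rcond=None)[0]
    a,b=o1+d1*s[0],o2+d2*s[1]; return (a+b)/2,np.linalg.norm(a-b)
def blobs(im,lo,hi,mn=5):
    h=cv2.cvtColor(im,cv2.COLOR_BGR2HSV); m=cv2.inRange(h,lo,hi)
    n,l,s,c=cv2.connectedComponentsWithStats(m); return [(s[i].tolist(),c[i].round(2).tolist()) for i in range(1,n) if s[i,4]>=mn]
E
python3 - <<'E'
from h import *
S=cam("scene");T=cam("top")
for n in ["scene","top"]:
    im=cv2.imread(f"pics/{n}0.png")
    print(n,"red",blobs(im,(0,120,70),(6,255,255)),blobs(im,(174,120,70),(180,255,255)))
    print("green",blobs(im,(60,100,30),(85,255,200),100))
    print("purple",blobs(im,(130,100,20),(155,255,255),100))
    x=cv2.resize(im[100:260,160:360] if n=="scene" else im[120:240,260:560],None,fx=4 if n=='scene' else 2.6,fy=4 if n=='scene' else 2.6,interpolation=cv2.INTER_CUBIC)
    cv2.imwrite(f"pics/{n}0z.png",x)
E
```

```text
scene red [([237, 163, 5, 7, 27], [239.15, 165.78]), ([219, 290, 11, 8, 39], [223.26, 294.1])] [([220, 291, 4, 3, 6], [221.33, 292.17])]
green [([275, 194, 44, 37, 1142], [297.28, 213.54])]
purple [([302, 233, 66, 70, 2287], [334.13, 267.9])]
top red [([359, 93, 9, 5, 25], [362.84, 95.16]), ([399, 161, 6, 4, 16], [401.31, 163.0])] []
green [([312, 145, 43, 41, 1097], [331.98, 165.73])]
purple [([272, 136, 42, 60, 1635], [292.89, 164.92])]
```

View pics/scene0z.png

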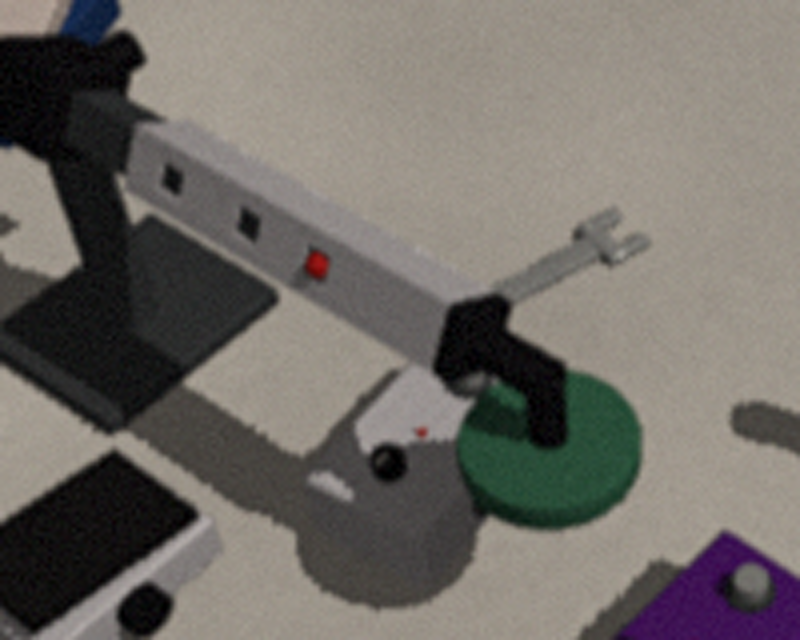

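View pics/top0z.png

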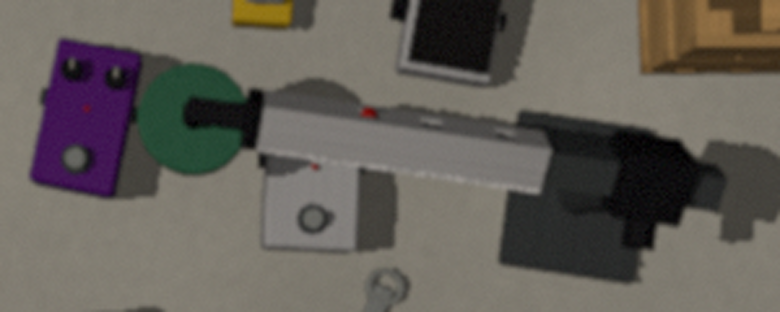

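The enlarged views show the pin at (317,265) in the scene crop, with the two holes behind it. The square tube and its end cap are clear in both views. Next come the triangulation and the tube axis.

Run:
```python
from h import *
S=cam("scene");T=cam("top")
p,e=tri(S,(239.15,165.78),T,(401.31,163)); print("pin",p,e)
print(onz(T,(401.31,163),.181),onz(S,(239.15,165.78),.181))
def sz(x,y): return (160+x/4,100+y/4)
def tz(x,y): return (260+x/2.6,120+y/2.6)
for h in [(249,223),(173,179)]: print("hole S z.1785",onz(S,sz(*h),.1785))
pin=onz(S,sz(317,265),.181)
# tube direction: edges in top; top ridge z=.170+.0232
a,b=onz(T,tz(262,107),.1932),onz(T,tz(550,145),.1932); d=a-b; print("far edge?",np.degrees(np.arctan2(d[1],d[0])),a,b)
a,b=onz(T,tz(258,153),.1762),onz(T,tz(542,192),.1762); d=a-b; print("near edge",np.degrees(np.arctan2(d[1],d[0])),a,b,np.linalg.norm(d))
lt=onz(T,(331.98,165.73),.12); ls=onz(S,(297.28,213.54),.12);print("lamp",lt,ls)
print("phaser", onz(T,(292.89,164.92),.045))
q=p-lt; print("pin-lamp",q)
```

```text
pin [ 0.63162204 -0.11533863  0.17898399] 0.0015154421364576714
[ 0.63175306 -0.11567236  0.181     ] [ 0.6328687  -0.11310709  0.181     ]
hole S z.1785 [ 0.62394087 -0.15849136  0.1785    ]
hole S z.1785 [ 0.61627186 -0.20934432  0.1785    ]
far edge? 82.1897100722322 [ 0.63359644 -0.04093333  0.1932    ] [ 0.60642311 -0.23903885  0.1932    ]
near edge 81.93292896230062 [ 0.6034857 -0.0391199  0.1762   ] [ 0.57535937 -0.23756334  0.1762    ] 0.20042676663119582
lamp [0.63579881 0.00957557 0.12      ] [0.63825259 0.00834235 0.12      ]
phaser [0.64838928 0.09007368 0.045     ]
pin-lamp [-0.00417677 -0.1249142   0.05898399]
```

Run:
```python
from h import *
s=env.sense(); R=cv2.Rodrigues(s['tcp_rot'])[0]; print(R.round(3), np.degrees(np.arctan2(R[1,1],R[0,1])))
W=cam("wrist"); c=-W[3].T@W[4]; print("cam in tool",R.T@(c-s['ee_pos'])); print("cam axes in tool",(R.T@W[3].T).round(3))
tgt=np.array([.615,-.117,.30]); print(R.T@(tgt-s['ee_pos']))
```

```text
[[ 0.946  0.325 -0.   ]
 [ 0.325 -0.946  0.001]
 [-0.    -0.001 -1.   ]] -71.04576287991797
cam in tool [ 0.07609905  0.0004273  -0.17798034]
cam axes in tool [[-0.    -0.955 -0.297]
 [ 1.     0.    -0.002]
 [ 0.002 -0.297  0.955]]
[ 0.54364348 -0.31438826 -0.10465954]
```

Run:
```python
from h import *
s=env.sense(); R=cv2.Rodrigues(s['tcp_rot'])[0]
print(R.T@(np.array([.66,-.13,.26])-s['ee_pos']))
```

```text
[ 0.58198464 -0.28743926 -0.06468821]
```

>>> play_rows([
  [60, [0.03, -0.015, -0.04], -4],
  [60, [0.08, -0.04, -0.064], -9],
  [60, [0.13, -0.064, -0.064], -15],
  [60, [0.18, -0.09, -0.064], -20],
  [60, [0.232, -0.115, -0.064], -26],
  [60, [0.285, -0.14, -0.064], -31],
  [60, [0.335, -0.165, -0.064], -37],
  [60, [0.388, -0.191, -0.064], -42],
  [60, [0.44, -0.217, -0.064], -48],
  [60, [0.49, -0.242, -0.064], -53],
  [60, [0.54, -0.266, -0.064], -58],
  [60, [0.582, -0.287, -0.064], -63],
])

```text
t: 1.65
ee_pos: [0.6613, -0.1288, 0.2592]
tcp_rot: [-2.368, -2.064, 0.0]
wrist_force: [0.1, -0.3, 0.7]
width: 0.6
```

>>> play_rows([
  [60, [0, 0, 0], 0],
  [60, [0, 0, 0], 0],
])

```text
t: 1.9
ee_pos: [0.6599, -0.1311, 0.2591]
tcp_rot: [-2.372, -2.059, 0.001]
wrist_force: [-0.1, -1.0, -0.2]
width: 0.6
```

Run:
```python
from h import *
s=env.sense(); print(s['t'],s['ee_pos'],s['tcp_rot'],s['wrist_force'],s['width'])
import pickle; C=cam("wrist"); pickle.dump(C,open("w1.pkl","wb"))
im=env.snapshot("wrist"); cv2.imwrite("pics/w1.png",im)
print(blobs(im,(0,120,60),(6,255,255)),[proj(C,X) for X in [(.6318,-.1155,.181)]])
```

```text
1.9 [ 0.65994432 -0.13105295  0.25912664] [-2.37215507e+00 -2.05905572e+00  1.09128377e-03] [-0.05462947 -1.02352335 -0.16983981] 0.5995219432562734
[([432, 77, 7, 18, 102], [434.61, 85.25]), ([282, 176, 12, 15, 135], [287.33, 183.32])] [array([286.94813412, 184.44838447])]
```

View pics/w1.png

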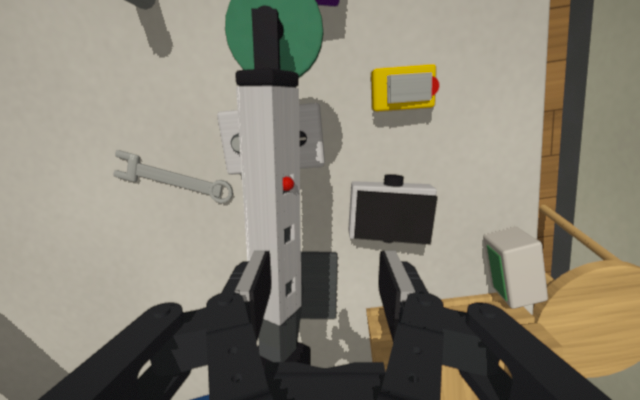

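The wrist view shows the pin at (287,183), the holes at (288,234) and (290,288), and the tube edges clearly. I'll get precise edges and holes from it.

Run:
```python
from h import *
import pickle
C=pickle.load(open("w1.pkl","rb")); im=cv2.imread("pics/w1.png"); g=cv2.cvtColor(im,cv2.COLOR_BGR2GRAY)
for r in (120,150,170,210,220,256,262):
    row=g[r-1:r+2,225:325].mean(0); d=np.gradient(cv2.GaussianBlur(row[None].astype(np.float32),(5,1),0)[0]); i=np.argsort(-abs(d))[:14]; print(r,sorted([(int(225+k),round(float(d[k]),1)) for k in i if abs(d[k])>4]))
for (y0,y1) in ((222,246),(276,300)):
    m=(g[y0:y1,278:300]<90).astype(np.uint8); ys,xs=np.nonzero(m); print("hole",xs.mean()+278,ys.mean()+y0,len(xs),xs.min()+278,xs.max()+278,ys.min()+y0,ys.max()+y0)
x=cv2.resize(im[100:310,220:330],None,fx=2.8,fy=2.8,interpolation=cv2.INTER_CUBIC); cv2.imwrite("pics/w1z.png",x)
```

```text
120 [(271, -9.5), (272, -15.1), (273, -15.1), (274, -8.8)]
150 [(232, -16.1), (233, -16.1), (238, 15.1), (239, 19.0), (240, 13.5), (273, -14.5), (274, -14.8), (314, 10.4), (315, 17.4), (316, 18.5), (317, 12.3), (321, -16.1), (322, -19.6), (323, -14.1)]
170 [(272, -5.4), (273, -11.1), (274, -14.7), (275, -12.7), (276, -7.1), (299, -4.1), (300, -4.1)]
210 [(274, -7.9), (275, -13.8), (276, -14.8), (277, -9.7), (298, 8.2), (299, 10.6), (301, -9.0), (302, -15.6), (303, -11.7), (304, -4.7)]
220 [(274, -6.5), (275, -12.4), (276, -14.7), (277, -11.0), (278, -5.1), (298, 5.9), (299, 7.8), (301, -7.7), (302, -13.0), (303, -9.7)]
256 [(250, -13.0), (261, -16.5), (262, -25.3), (263, -26.0), (264, -18.5), (268, 21.9), (269, 38.1), (270, 40.7), (271, 28.1), (277, -13.7), (299, -13.5), (300, -20.7), (301, -20.5), (302, -12.8)]
262 [(239, -18.7), (240, -22.4), (241, -21.4), (247, 16.9), (248, 16.7), (259, -20.4), (260, -27.0), (261, -24.1), (268, 18.6), (269, 36.5), (270, 43.8), (271, 32.8), (300, -20.2), (301, -21.6)]
hole 286.48837209302326 234.17441860465115 86 284 289 226 242
hole 287.73333333333335 287.38666666666666 75 285 291 280 295
```

View pics/w1z.png

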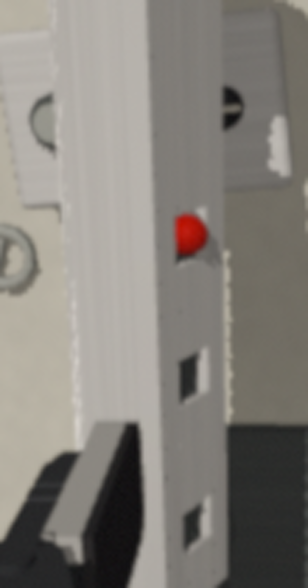

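Run:
```python
from h import *
import pickle
C=pickle.load(open("w1.pkl","rb"))
u=np.array([np.cos(np.radians(82)),np.sin(np.radians(82)),0]); h=np.array([u[1],-u[0],0])
a=onz(C,(272.4,120),.1932);b=onz(C,(275.7,220),.1932);d=a-b;print("yaw ridge",np.degrees(np.arctan2(d[1],d[0])))
a2=onz(C,(301.9,215),.1638); a3=onz(C,(300.7,260),.1638); d=a2-a3; print(np.degrees(np.arctan2(d[1],d[0])))
print("axis offset h: ridge",a@h-.0062,b@h-.0062,"lower",a2@h-.0232,a3@h-.0232,"near",onz(C,(239,150),.1762)@h+.0232)
p=onz(C,(287.3,183.3),.180); print("pin",p,p@h-.0173,p@u)
for q in [(287,201)]: pass
for c in [(290,234),(291.5,288)]:
    q=onz(C,c,.1785); print("hole",q,q@u-p@u,q@h-.0147)
S=cam("scene");print(tri(S,(239.15,165.78),C,(287.3,183.3)))
```

```text
yaw ridge 81.15407264784108
79.29824501596394
axis offset h: ridge 0.6281443512004815 0.6270040693543172 lower 0.6287363790043383 0.6266508907741513 near 0.6271382250300129
pin [ 0.6320956  -0.11482868  0.18      ] 0.6246251529581408 -0.025740468318351205
hole [ 0.62639591 -0.15940433  0.1785    ] -0.044935092135336155 0.6277846678246046
hole [ 0.61870827 -0.21143493  0.1785    ] -0.09752924645417364 0.6274130972507692
(array([ 0.63174698, -0.11471441,  0.17923871]), np.float64(0.0007387798776228445))
```

```bash
cat >> h.py <<'E'
YAW=np.radians(82)
u=np.array([np.cos(YAW),np.sin(YAW),0]); hh=np.array([u[1],-u[0],0])
def st():
    s=env.sense(); R=cv2.Rodrigues(s['tcp_rot'])[0]; p=s['ee_pos']; f=s['wrist_force']
    print("t",round(s['t'],2),"h,u,z",[round(float(v),4) for v in (p@hh,p@u,p[2])],"yawx",round(float(np.degrees(np.arctan2(R[1,0],R[0,0]))),2),"tilt",R[:,2].round(4),"F h,u,z",[round(float(v),1) for v in (f@hh,f@u,f[2])],"w",round(float(s['width'])*85,1))
    return s,R
E
python3 - <<'E'
from h import *
s,R=st()
print(R.T@(hh*.6248+u*-.0257+np.array([0,0,.177])-s['ee_pos']))
E
```

```text
t 1.95 h,u,z [0.6716, -0.0385, 0.2594] yawx 81.87 tilt [-6.e-04 -4.e-04 -1.e+00] F h,u,z [0.7, -0.4, 0.0] w 50.7
[ 0.01272369 -0.04683632  0.08240044]
```

>>> play_rows([
  [60, [0.013, -0.02, 0.0], 0],
  [60, [0.013, -0.047, 0.02], 0],
  [60, [0.013, -0.047, 0.04], 0],
  [60, [0.013, -0.047, 0.06], 0],
  [60, [0.013, -0.047, 0.08], 0],
  [60, [0.013, -0.047, 0.082], 0],
  [60, [0.013, -0.047, 0.082], 0],
], force=20)

```text
t: 2.82
ee_pos: [0.6157, -0.1114, 0.178]
tcp_rot: [2.372, 2.06, 0.0]
wrist_force: [0.5, -1.1, 0.7]
width: 0.6
```

Run:
```python
from h import *
st()
for n in ("wrist","scene"):
    im=env.snapshot(n); cv2.imwrite(f"pics/{n}2.png",im)
x=cv2.resize(cv2.imread("pics/scene2.png")[90:240,140:340],None,fx=4,fy=4,interpolation=cv2.INTER_CUBIC); cv2.imwrite("pics/scene2z.png",x)
```

```text
t 2.83 h,u,z [0.6252, -0.0246, 0.178] yawx 81.93 tilt [ 3.e-04  0.e+00 -1.e+00] F h,u,z [0.6, -1.0, 0.7] w 51.0
```

View pics/wrist2.png

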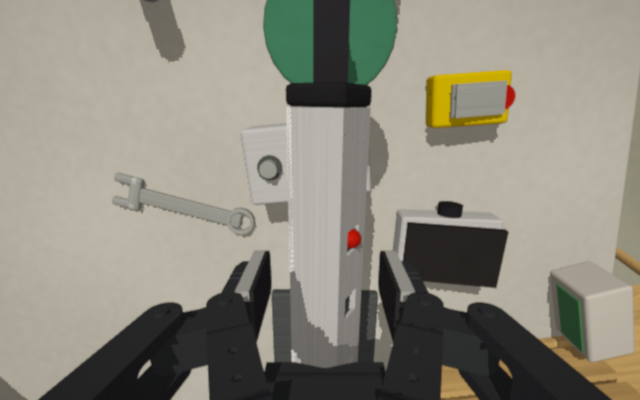

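View pics/scene2z.png

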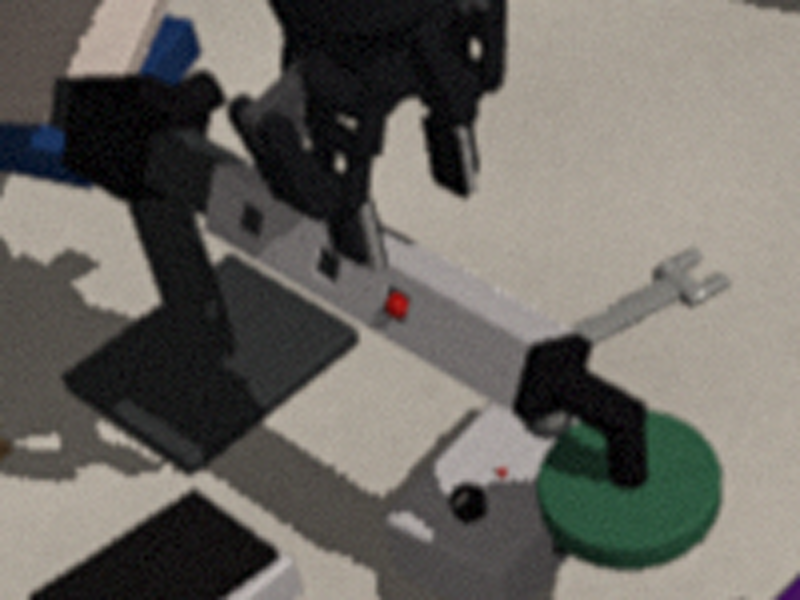

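The far finger's tip shows at about (370,262) in the scene crop, up and left of the pin at (397,304). I'll check this against the projected TCP.

Run:
```python
from h import *
S=cam("scene");W=cam("wrist")
s,R=st(); p=s['ee_pos']
for o in (-.011,0,.011):
  for dz in (0,.0035,.013):
    X=p+hh*.0255+u*o+np.array([0,0,dz]); q=proj(S,X); print(o,dz,((q-[140,90])*4).round(0), proj(W,X).round(0))
print(proj(W,hh*.646+u*-.0257+np.array([0,0,.181])), blobs(cv2.imread("pics/wrist2.png"),(0,120,60),(6,255,255)))
print(((proj(S,hh*.646+u*-.0257+np.array([0,0,.181]))-[140,90])*4), blobs(cv2.imread("pics/scene2.png"),(0,120,60),(6,255,255)))
print(tri(S,(239.15,165.78),W,(354,239)))
print(onz(S,(140+375/4,90+265/4),.181)@u, onz(S,(140+375/4,90+265/4),.190)@u,)
```

```text
t 2.92 h,u,z [0.6254, -0.0245, 0.1784] yawx 81.94 tilt [ 1.e-03 -1.e-04 -1.e+00] F h,u,z [-0.6, -0.6, 0.5] w 50.9
-0.011 0 [366. 307.] [366. 253.]
-0.011 0.0035 [365. 302.] [367. 255.]
-0.011 0.013 [361. 287.] [369. 263.]
0 0 [384. 317.] [367. 236.]
0 0.0035 [382. 312.] [368. 238.]
0 0.013 [379. 297.] [370. 245.]
0.011 0 [401. 328.] [368. 218.]
0.011 0.0035 [400. 322.] [369. 220.]
0.011 0.013 [397. 307.] [371. 226.]
[359.28228967 239.30359502] [([505, 86, 10, 22, 162], [509.41, 96.46]), ([347, 229, 14, 20, 221], [353.15, 238.64])]
[388.28107476 305.99180575] [([236, 163, 6, 7, 29], [238.66, 165.83]), ([219, 290, 10, 8, 40], [222.95, 293.92])]
(array([ 0.63286657, -0.11397414,  0.18098083]), np.float64(0.001476850160617457))
-0.049530769908075645 -0.041564239513981124
```

Run:
```python
import cv2
x=cv2.resize(cv2.imread("pics/scene2.png")[115:195,195:295],None,fx=7,fy=7,interpolation=cv2.INTER_CUBIC); cv2.imwrite("pics/a.png",x)
x=cv2.resize(cv2.imread("pics/wrist2.png")[215:345,210:440],None,fx=3.4,fy=3.4,interpolation=cv2.INTER_CUBIC); cv2.imwrite("pics/b.png",cv2.convertScaleAbs(x,alpha=1.5,beta=20))
```

```text
(no output)
```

View pics/a.png

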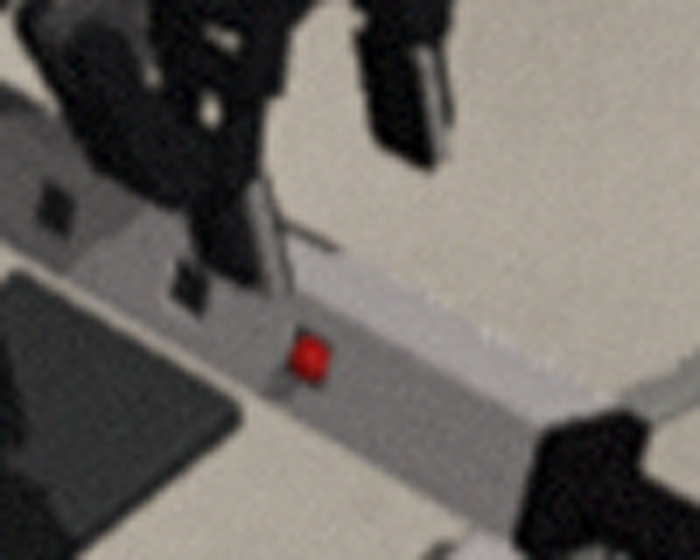

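View pics/b.png

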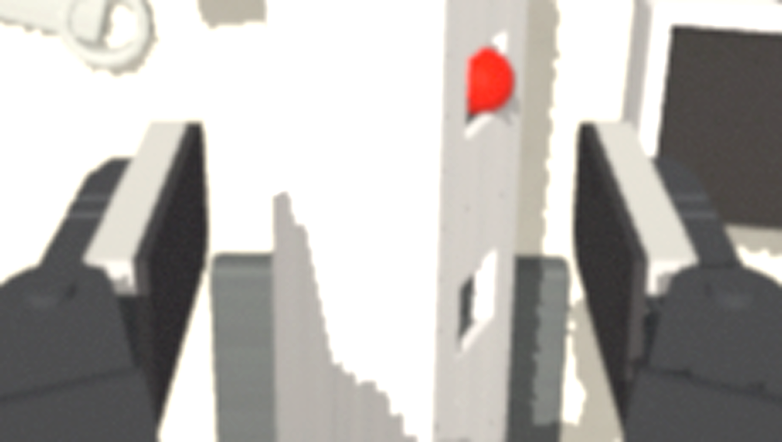

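Run:
```python
from h import *
S=cam("scene");W=cam("wrist"); s,R=st();p=s['ee_pos']
for ps,pw in [((235.7,156.7),(385.9,251.2)),((233.5,156.7),(393,251.2)),((228.5,153.5),(380.6,251.2))]:
    X,e=tri(S,ps,W,pw); print(R.T@(X-p),e)
# top of pad +u edge
X,e=tri(S,(195+262/7,115+180/7),W,(210+645/3.4,215+265/3.4)); print("padtop",R.T@(X-p),e)
# near pad: tip +u
for a,b in [((195+440/7,115+165/7),(210+190/3.4,215+123/3.4))]:
    X,e=tri(S,a,W,b); print("near tip",R.T@(X-p),e)
```

```text
t 2.92 h,u,z [0.6254, -0.0245, 0.1784] yawx 81.94 tilt [ 1.e-03 -1.e-04 -1.e+00] F h,u,z [-0.6, -0.6, 0.5] w 50.9
[ 0.01003891  0.02844776 -0.03962593] 0.0020096674119081067
[ 0.00981899  0.03182084 -0.04141851] 9.234588700536325e-05
[ 0.00283794  0.02937639 -0.03966629] 0.01217095019569551
padtop [ 0.01007422  0.02732098 -0.07496175] 0.0010392921772620423
near tip [ 0.01113731 -0.02703108 -0.04180193] 0.0023119195752106638
```

Both views put the finger tips about 40 mm behind the reported TCP, with the pads spanning 40–75 mm behind it. That doesn't match the stated 19 mm. I'll go by the images, lower carefully with the jaws wider, and re-check.

>>> play_rows([
  [75, [0, 0, 0], 0],
  [75, [0, 0, 0], 0],
  [75, [0, 0, 0.01], 0],
  [75, [0, 0, 0.02], 0],
  [75, [0, 0, 0.027], 0],
  [75, [0, 0, 0.03], 0],
  [75, [0, 0, 0.03], 0],
], force=20)

```text
t: 3.8
ee_pos: [0.6155, -0.1111, 0.1474]
tcp_rot: [-2.372, -2.06, 0.0]
wrist_force: [0.1, -0.6, 0.4]
width: 0.751
```

```bash
cat > look.py <<'E'
import sys
from h import *
k=sys.argv[1]; s,R=st(); p=s['ee_pos']
for n in ("wrist","scene"):
    cv2.imwrite(f"pics/{n}{k}.png",env.snapshot(n))
a=cv2.resize(cv2.imread(f"pics/scene{k}.png")[110:200,195:310],None,fx=6,fy=6,interpolation=cv2.INTER_CUBIC)
b=cv2.resize(cv2.imread(f"pics/wrist{k}.png")[205:345,215:435],None,fx=3.2,fy=3.2,interpolation=cv2.INTER_CUBIC)
cv2.imwrite(f"pics/a{k}.png",cv2.convertScaleAbs(a,alpha=1.3,beta=10)); cv2.imwrite(f"pics/b{k}.png",cv2.convertScaleAbs(b,alpha=1.2,beta=20))
E
python3 look.py 3
```

```text
t 3.8 h,u,z [0.625, -0.0244, 0.1474] yawx 81.96 tilt [-3.e-04  1.e-04 -1.e+00] F h,u,z [0.2, -0.5, 0.4] w 63.8
```

View pics/a3.png

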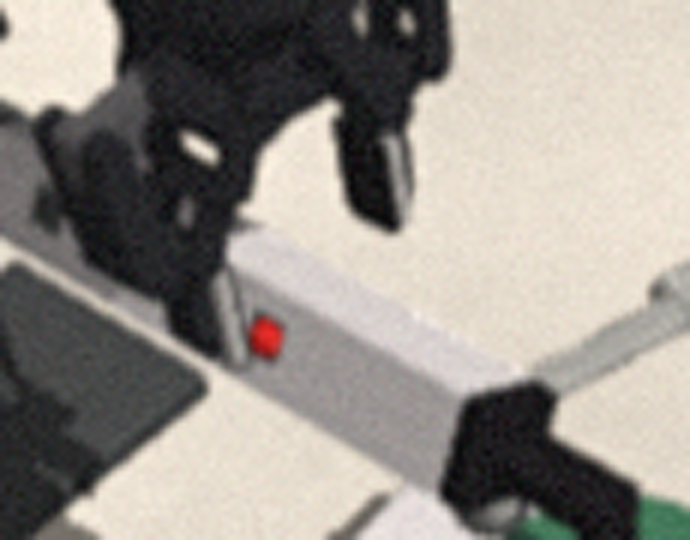

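View pics/b3.png

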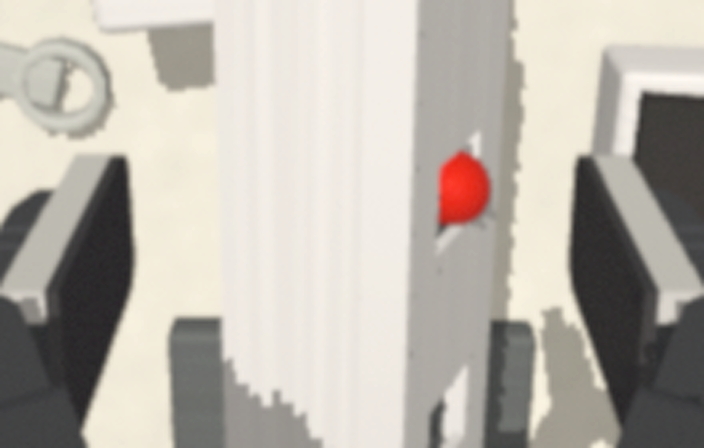

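In the scene crop, the far pad's light edge ends at about (240,365), just left of the pin at (267,338). In the wrist crop the far tip corner is at (600,157) and the pin at (465,187).

Run:
```python
from h import *
S=cam("scene");W=cam("wrist"); s,R=st();p=s['ee_pos']
for nm,ps,pw in [("far",(235,170.8),(402.5,254)),("near",(260.8,147.5),(249.4,254))]:
    X,e=tri(S,ps,W,pw); print(nm,R.T@(X-p),e,"h,u,z",X@hh,X@u,X[2])
rb=blobs(cv2.imread("pics/wrist3.png"),(0,120,60),(6,255,255)); print(rb)
```

```text
t 3.9 h,u,z [0.6251, -0.0244, 0.1478] yawx 81.95 tilt [ 3.e-04  0.e+00 -1.e+00] F h,u,z [-0.4, 0.1, 0.7] w 63.7
far [ 0.00910364  0.03599671 -0.04116534] 0.001506821690268595 h,u,z 0.6611175435778774 -0.01532202312631579 0.1889738154287005
near [ 0.01015258 -0.03300953 -0.04552133] 0.0006627818571756004 h,u,z 0.592111073258018 -0.014217079306653632 0.19331224902207805
[([524, 84, 11, 26, 198], [529.02, 96.45]), ([352, 252, 16, 24, 300], [358.95, 263.86])]
```

>>> play_rows([
  [70, [0, 0, 0.004], 0],
  [60, [0, 0, 0.007], 0],
  [50, [0, 0, 0.007], 0],
  [46, [0, 0, 0.007], 0],
  [46, [0, 0, 0.007], 0],
], force=20)

```text
t: 4.53
ee_pos: [0.616, -0.1112, 0.1408]
tcp_rot: [2.371, 2.06, 0.001]
wrist_force: [4.9, -1.5, -2.2]
width: 0.462
```

```bash
python3 look.py 4
```

```text
t 4.53 h,u,z [0.6255, -0.0244, 0.1408] yawx 81.95 tilt [ 0.001 -0.    -1.   ] F h,u,z [5.1, -0.8, -2.2] w 39.3
```

View pics/a4.png

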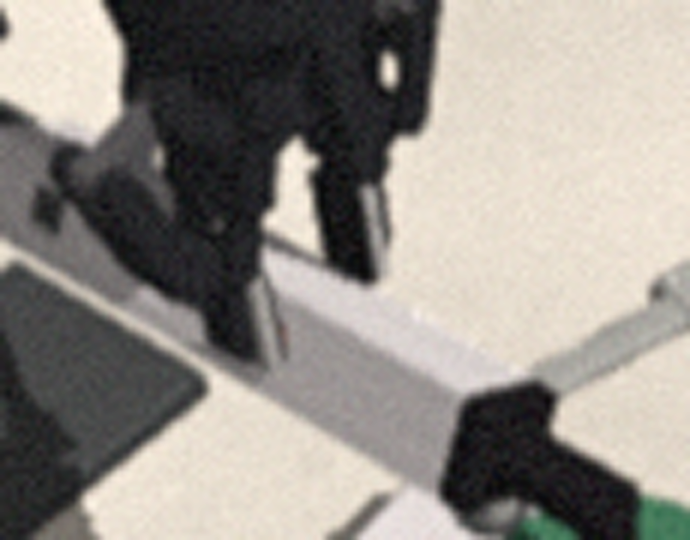

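View pics/b4.png

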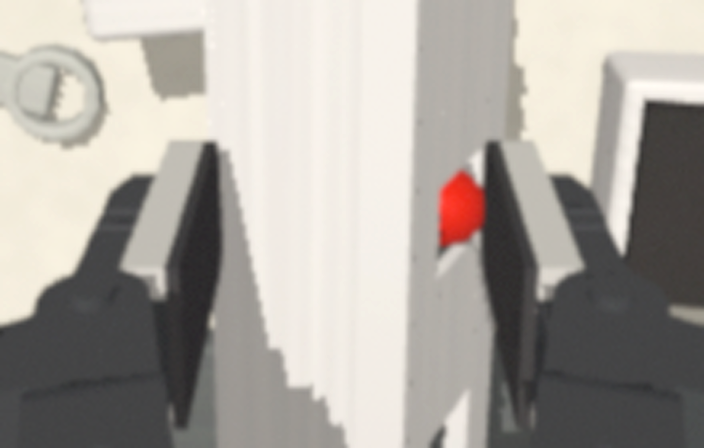

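The far pad has met the pin with about 3 N along the pin axis, which fits the spring's first force. In the wrist crop the pad tip row is about 142. I'll check the tip height.

Run:
```python
from h import *
S=cam("scene");W=cam("wrist"); s,R=st();p=s['ee_pos']
for nm,ps,pw in [("far",(240.3,171),(372.2,249.4)),("near",(257.8,156.5),(277.5,249.4))]:
    X,e=tri(S,ps,W,pw); print(nm,R.T@(X-p),e,"h,u,z",X@hh,X@u,X[2])
# wrist only: tip on plane tool x=+0.011
o,d=ray(W,(372.2,249.4))
for x in (.010,.011,.012):
    k=(x-(R.T@(o-p))[0])/(R.T@d)[0]; print(R.T@(o+k*d-p))
```

```text
t 4.62 h,u,z [0.6254, -0.0244, 0.1408] yawx 81.95 tilt [ 8.e-04 -0.e+00 -1.e+00] F h,u,z [4.9, -0.9, -1.3] w 39.1
far [ 0.00825268  0.02303058 -0.03623077] 0.00010324855048568823 h,u,z 0.6483922128305705 -0.016190912041851507 0.17700571454578296
near [ 0.00986779 -0.0217948  -0.03876336] 0.0007498399307977956 h,u,z 0.6035662640488458 -0.014537339027526505 0.17950309988399782
[ 0.01        0.02243808 -0.0397964 ]
[ 0.011       0.02210138 -0.04190124]
[ 0.012       0.02176469 -0.04400607]
```

>>> play_rows([
  [43, [0, 0, 0], 0],
  [40, [0, 0, 0], 0],
  [37, [0, 0, 0], 0],
  [34, [0, 0, 0], 0],
  [32, [0, 0, 0], 0],
  [32, [0, 0, 0], 0],
], force=20)

```text
t: 5.38
ee_pos: [0.6147, -0.1111, 0.1408]
tcp_rot: [-2.371, -2.059, 0.002]
wrist_force: [-4.5, 0.3, 6.8]
width: 0.398
```

```bash
python3 look.py 5
```

```text
t 5.38 h,u,z [0.6242, -0.0244, 0.1408] yawx 81.95 tilt [-0.0016 -0.     -1.    ] F h,u,z [-4.5, -0.4, 6.8] w 33.8
```

View pics/b5.png

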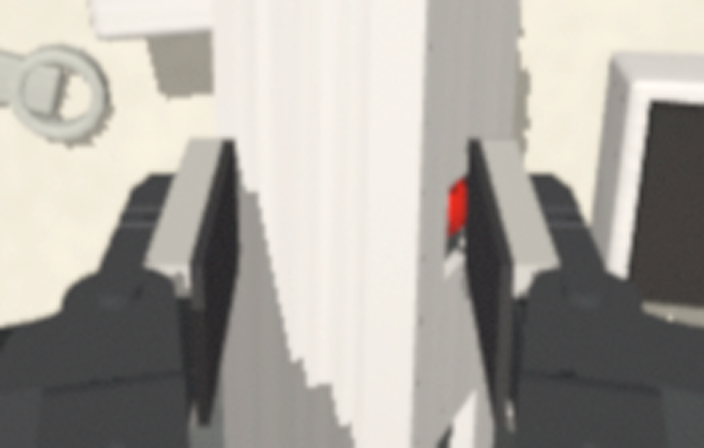

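View pics/a5.png

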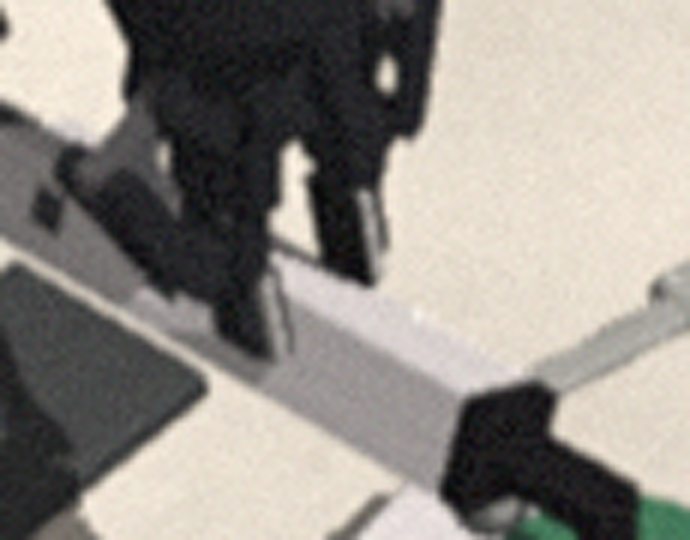

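The jaws stopped at 33.8 mm, as predicted for the far tip edge on the pin face with the pin flush and the near tip on the top face. Now I'll pull gently.

>>> play_rows([
  [32, [0.001, 0, 0], 0],
  [32, [0.002, 0, 0], 0],
  [32, [0.003, 0, 0], 0],
  [32, [0.004, 0, 0], 0],
  [32, [0.006, 0, 0], 0],
], force=25)

```text
t: 6.1
ee_pos: [0.6153, -0.1063, 0.1408]
tcp_rot: [-2.373, -2.058, 0.004]
wrist_force: [-7.2, -5.1, 7.8]
width: 0.393
```

```bash
python3 look.py 6
python3 - <<'E'
from h import *
print(blobs(cv2.imread("pics/scene6.png"),(60,100,30),(85,255,200),100))
E
```

```text
t 6.1 h,u,z [0.6242, -0.0196, 0.1408] yawx 81.89 tilt [-0.002  -0.0012 -1.    ] F h,u,z [-6.4, -6.1, 7.8] w 33.4
[([277, 195, 45, 38, 1163], [299.5, 214.91])]
```

View pics/b6.png

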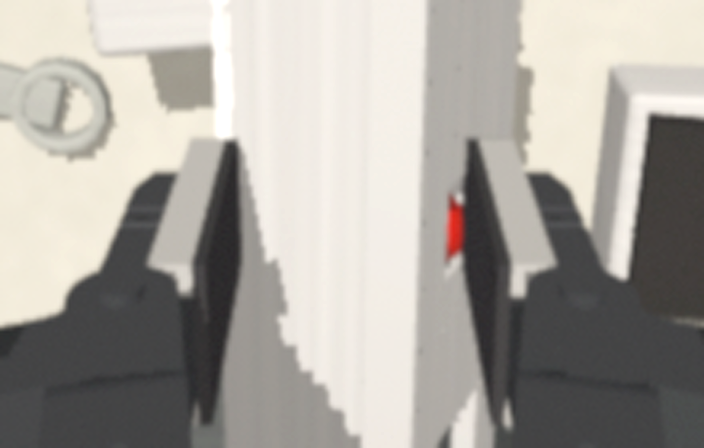

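>>> play_rows([
  [30, [0.0015, 0, 0], 0],
  [30, [0.003, 0, 0], 0],
  [30, [0.0045, 0, 0], 0],
  [30, [0.006, 0, 0], 0],
], force=28)

```text
t: 6.7
ee_pos: [0.6162, -0.1005, 0.1408]
tcp_rot: [-2.373, -2.059, 0.004]
wrist_force: [-8.0, -4.2, 8.6]
width: 0.385
```

```bash
python3 look.py 7
python3 - <<'E'
from h import *
print(blobs(cv2.imread("pics/scene7.png"),(60,100,30),(85,255,200),100))
E
```

```text
t 6.7 h,u,z [0.6241, -0.0137, 0.1408] yawx 81.89 tilt [-0.0021 -0.0014 -1.    ] F h,u,z [-7.3, -5.3, 8.6] w 32.7
[([279, 197, 45, 38, 1164], [301.96, 216.44])]
```

View pics/b7.png

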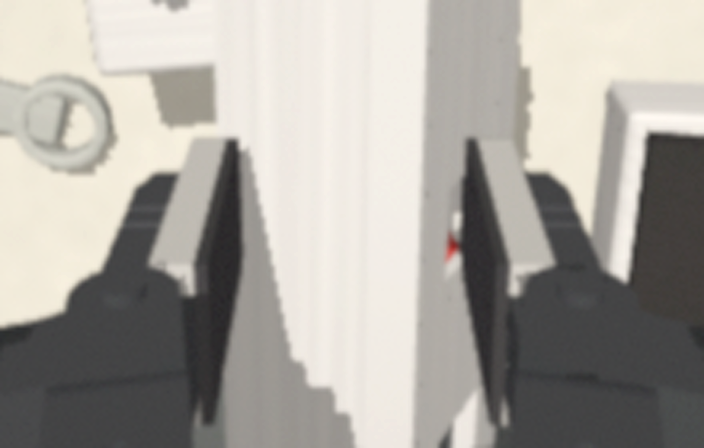

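The tube rides with the jaws and the pin is slipping under the wall, with only about 5 N of pull. I'll carry on to just short of the next hole, expected at about 45 mm.

>>> play_rows([
  [30, [0.0025, 0, 0], 0],
  [30, [0.005, 0, 0], 0],
  [30, [0.008, 0, 0], 0],
  [30, [0.011, 0, 0], 0],
  [30, [0.014, 0, 0], 0],
  [30, [0.017, 0, 0], 0],
  [30, [0.02, 0, 0], 0],
  [30, [0.023, 0, 0], 0],
  [30, [0.026, 0, 0], 0],
  [30, [0.028, 0, 0], 0],
])

```text
t: 8.05
ee_pos: [0.6205, -0.072, 0.1409]
tcp_rot: [-2.372, -2.059, 0.002]
wrist_force: [-3.9, -2.2, 6.6]
width: 0.384
```

```bash
python3 look.py 8
python3 - <<'E'
from h import *
print(blobs(cv2.imread("pics/scene8.png"),(60,100,30),(85,255,200),100))
E
```

```text
t 8.05 h,u,z [0.6245, 0.015, 0.1409] yawx 81.91 tilt [-1.3e-03 -7.0e-04 -1.0e+00] F h,u,z [-3.5, -2.8, 6.6] w 32.6
[([292, 204, 45, 39, 1204], [314.72, 224.24])]
```

View pics/wrist8.png

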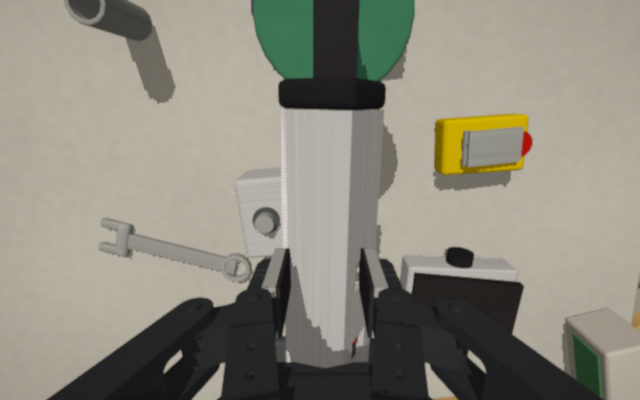

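>>> play_rows([
  [30, [0.001, 0, 0], 0],
  [30, [0.002, 0, 0], 0],
  [30, [0.003, 0, 0], 0],
  [30, [0.004, 0, 0], 0],
])

```text
t: 8.65
ee_pos: [0.6211, -0.0679, 0.1409]
tcp_rot: [-2.372, -2.059, 0.002]
wrist_force: [-3.8, -2.3, 6.6]
width: 0.385
```

```bash
python3 look.py 9
python3 - <<'E'
from h import *
print(blobs(cv2.imread("pics/scene9.png"),(60,100,30),(85,255,200),100),blobs(cv2.imread("pics/scene9.png"),(0,120,60),(6,255,255)))
E
```

```text
t 8.65 h,u,z [0.6245, 0.0192, 0.1409] yawx 81.93 tilt [-1.1e-03 -4.0e-04 -1.0e+00] F h,u,z [-3.4, -2.8, 6.6] w 32.7
[([294, 205, 45, 39, 1219], [316.42, 225.24])] [([236, 166, 5, 4, 13], [238.15, 167.08]), ([219, 290, 10, 8, 41], [222.88, 293.85])]
```

View pics/a9.png

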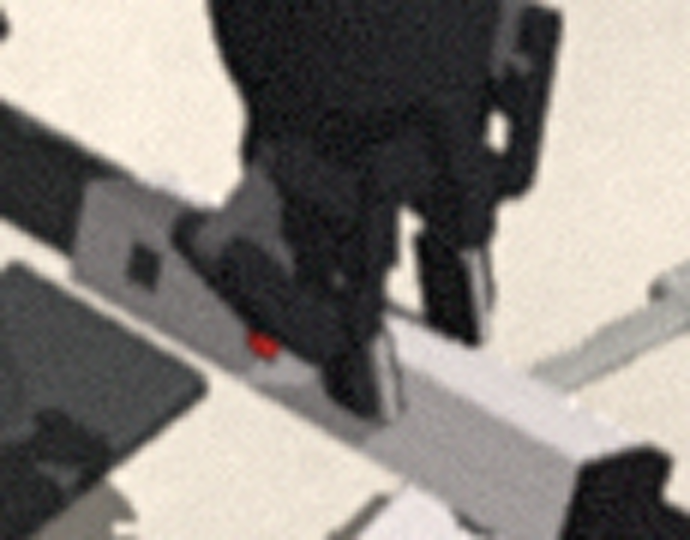

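The scene crop shows the red pin in the second hole at (263,344). I'll feel for the stop in half-millimetre steps.

>>> play_rows([
  [30, [0.0005, 0, 0], 0],
  [30, [0.001, 0, 0], 0],
])

```text
t: 9.0
ee_pos: [0.6213, -0.067, 0.1409]
tcp_rot: [-2.372, -2.059, 0.002]
wrist_force: [-3.3, -0.4, 6.9]
width: 0.383
```

>>> play_rows([
  [30, [0.0005, 0, 0], 0],
  [30, [0.001, 0, 0], 0],
])

```text
t: 9.25
ee_pos: [0.6214, -0.066, 0.1409]
tcp_rot: [-2.372, -2.059, 0.002]
wrist_force: [-3.3, -2.1, 5.7]
width: 0.387
```

>>> play_rows([
  [30, [0.0005, 0, 0], 0],
  [30, [0.001, 0, 0], 0],
])

```text
t: 9.5
ee_pos: [0.6215, -0.0652, 0.1409]
tcp_rot: [-2.372, -2.059, 0.002]
wrist_force: [-4.6, -4.2, 7.4]
width: 0.387
```

```bash
python3 look.py 10
```

```text
t 9.5 h,u,z [0.6246, 0.0219, 0.1409] yawx 81.91 tilt [-1.1e-03 -7.0e-04 -1.0e+00] F h,u,z [-3.9, -4.8, 7.4] w 32.9
```

View pics/a10.png

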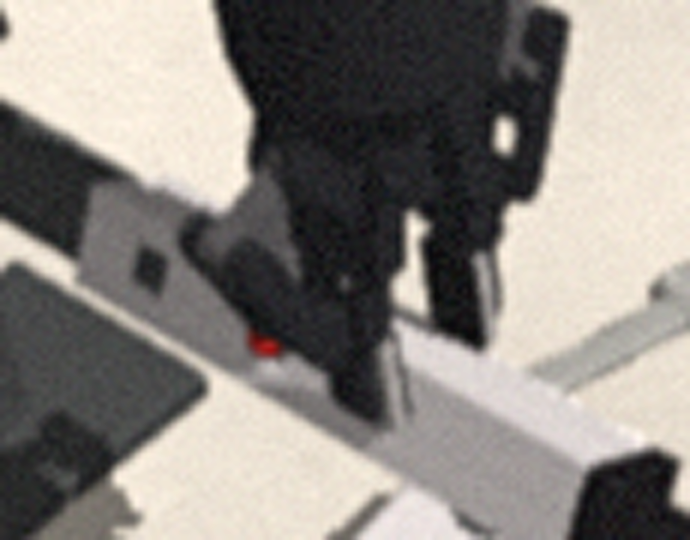

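View pics/wrist10.png

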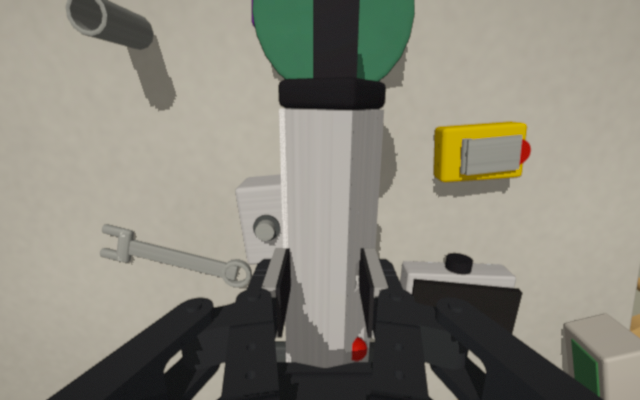

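The pull rose to about 5 N and the red pin stands out at (358,348), so the first click is done. I'll release and go back to the pin.

>>> play_rows([
  [50, [0, 0, 0], 0],
  [66, [0, 0, 0], 0],
  [66, [0, 0, 0], 0],
  [66, [-0.01, 0, 0], 0],
  [66, [-0.022, 0, 0], 0],
  [66, [-0.034, 0, 0], 0],
  [66, [-0.044, 0, 0], 0],
  [66, [-0.047, 0, 0], 0],
  [66, [-0.047, 0, 0], 0],
], force=20)

```text
t: 10.72
ee_pos: [0.6155, -0.1112, 0.1406]
tcp_rot: [-2.372, -2.06, -0.0]
wrist_force: [0.1, 0.3, 0.4]
width: 0.659
```

```bash
python3 look.py 11
python3 - <<'E'
from h import *
C=cam("wrist"); im=cv2.imread("pics/wrist11.png"); b=blobs(im,(0,120,60),(6,255,255)); print(b)
for x in b: print(onz(C,x[1],.18)@u)
E
```

```text
t 10.72 h,u,z [0.625, -0.0244, 0.1406] yawx 81.95 tilt [-1.e-04  2.e-04 -1.e+00] F h,u,z [0.1, 0.3, 0.4] w 56.0
[([529, 84, 11, 26, 205], [533.83, 96.08]), ([353, 258, 17, 24, 336], [360.2, 270.04])]
0.0536373071435008
-0.024863069564120415
```

View pics/b11.png

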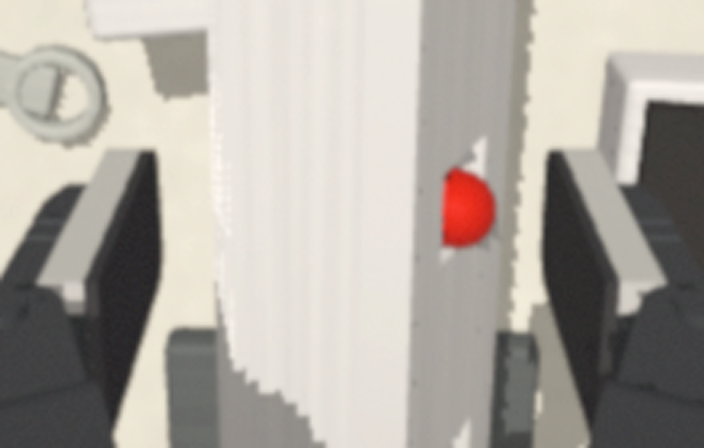

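View pics/a11.png

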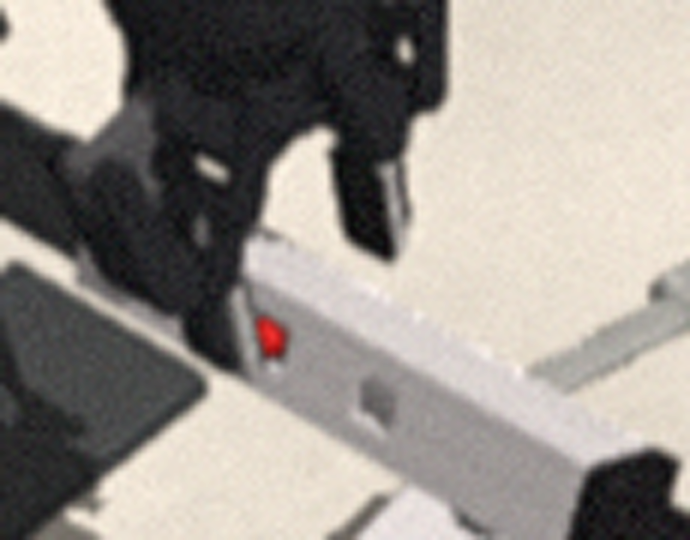

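The pin is fully out in the second hole, at (465,208) in the wrist crop, and the first hole has moved on towards the lamp. I'll repeat the same press.

>>> play_rows([
  [58, [0, 0, 0], 0],
  [50, [0, 0, 0], 0],
  [46, [0, 0, 0], 0],
  [43, [0, 0, 0], 0],
  [40, [0, 0, 0], 0],
  [37, [0, 0, 0], 0],
  [34, [0, 0, 0], 0],
  [32, [0, 0, 0], 0],
  [32, [0, 0, 0], 0],
], force=20)

```text
t: 11.95
ee_pos: [0.6147, -0.1108, 0.1407]
tcp_rot: [-2.371, -2.059, 0.002]
wrist_force: [-6.2, 3.0, 7.8]
width: 0.393
```

>>> play_rows([
  [32, [0.001, 0, 0], 0],
  [31, [0.002, 0, 0], 0],
  [30, [0.003, 0, 0], 0],
  [30, [0.0045, 0, 0], 0],
  [30, [0.006, 0, 0], 0],
  [30, [0.0075, 0, 0], 0],
  [30, [0.009, 0, 0], 0],
], force=28)

```text
t: 12.82
ee_pos: [0.6159, -0.1037, 0.1413]
tcp_rot: [2.373, 2.058, -0.004]
wrist_force: [-9.4, -4.5, 14.7]
width: 0.371
```

```bash
python3 look.py 12
python3 - <<'E'
from h import *
print(blobs(cv2.imread("pics/scene11.png"),(60,100,30),(85,255,200),100),blobs(cv2.imread("pics/scene12.png"),(60,100,30),(85,255,200),100))
E
```

```text
t 12.82 h,u,z [0.6243, -0.017, 0.1413] yawx 81.87 tilt [-0.0016 -0.0018 -1.    ] F h,u,z [-8.6, -5.7, 14.7] w 31.5
[([295, 205, 45, 40, 1226], [317.63, 225.92])] [([298, 207, 46, 40, 1244], [321.15, 227.94])]
```

View pics/b12.png

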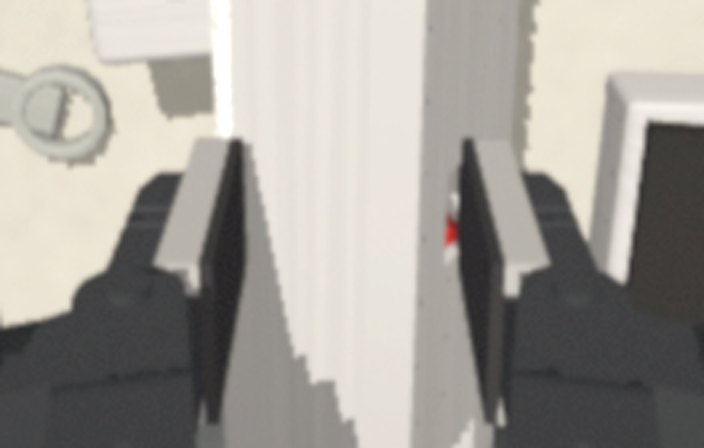

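The tube follows the jaws again (lamp moved about 9 mm) and the pin is going under the wall. I'll carry on, easing the grip slightly.

>>> play_rows([
  [30, [0.002, 0, 0.0005], 0],
  [30, [0.004, 0, 0.0005], 0],
  [30, [0.007, 0, 0.0005], 0],
  [30, [0.01, 0, 0.0005], 0],
  [30, [0.013, 0, 0.0005], 0],
  [30, [0.016, 0, 0.0005], 0],
  [30, [0.019, 0, 0.0005], 0],
  [30, [0.022, 0, 0.0005], 0],
  [30, [0.025, 0, 0.0005], 0],
  [30, [0.028, 0, 0.0005], 0],
  [30, [0.031, 0, 0.0005], 0],
  [30, [0.034, 0, 0.0005], 0],
], force=24)

```text
t: 14.42
ee_pos: [0.6211, -0.0698, 0.1412]
tcp_rot: [2.372, 2.058, -0.002]
wrist_force: [-7.7, -4.1, 19.2]
width: 0.375
```

```bash
python3 look.py 13
python3 - <<'E'
from h import *
print(blobs(cv2.imread("pics/scene13.png"),(60,100,30),(85,255,200),100))
E
```

```text
t 14.43 h,u,z [0.6248, 0.0173, 0.1412] yawx 81.89 tilt [-5.0e-04 -1.8e-03 -1.0e+00] F h,u,z [-7.0, -5.2, 19.2] w 31.9
[([314, 216, 46, 41, 1296], [336.8, 237.73])]
```

View pics/a13.png

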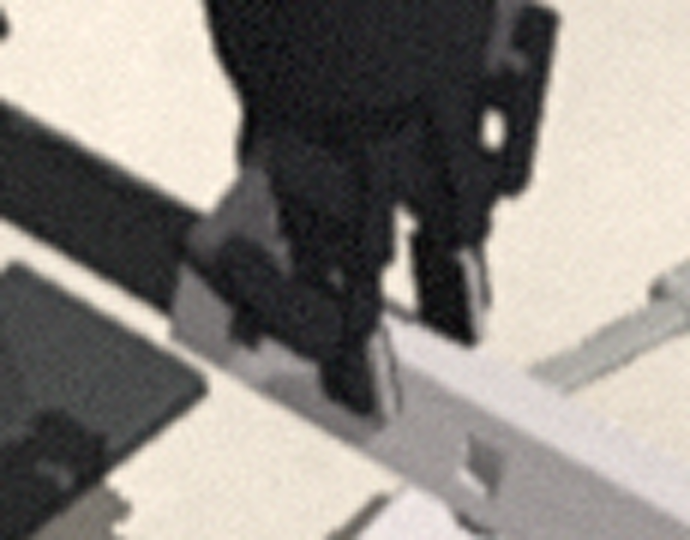

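The third hole is at about (245,330) in the crop and is nearing the pin's place at about (266,340). I'll go slowly from here.

>>> play_rows([
  [30, [0.0015, 0, 0], 0],
  [30, [0.003, 0, 0], 0],
  [30, [0.0045, 0, 0], 0],
  [30, [0.006, 0, 0], 0],
  [30, [0.007, 0, 0], 0],
  [30, [0.008, 0, 0], 0],
])

```text
t: 15.28
ee_pos: [0.6225, -0.061, 0.1412]
tcp_rot: [2.372, 2.059, -0.001]
wrist_force: [-8.5, -0.9, 17.3]
width: 0.371
```

>>> play_rows([
  [30, [0.0005, 0, 0], 0],
  [30, [0.001, 0, 0], 0],
])

```text
t: 15.52
ee_pos: [0.6226, -0.06, 0.1412]
tcp_rot: [2.372, 2.059, -0.001]
wrist_force: [-8.0, -1.0, 17.5]
width: 0.372
```

```bash
python3 look.py 14
python3 - <<'E'
from h import *
print(blobs(cv2.imread("pics/scene14.png"),(60,100,30),(85,255,200),100))
E
```

```text
t 15.53 h,u,z [0.6249, 0.0272, 0.1412] yawx 81.93 tilt [-1.e-04 -8.e-04 -1.e+00] F h,u,z [-7.8, -2.1, 17.5] w 31.6
[([318, 219, 47, 41, 1325], [341.05, 240.33])]
```

View pics/a14.png

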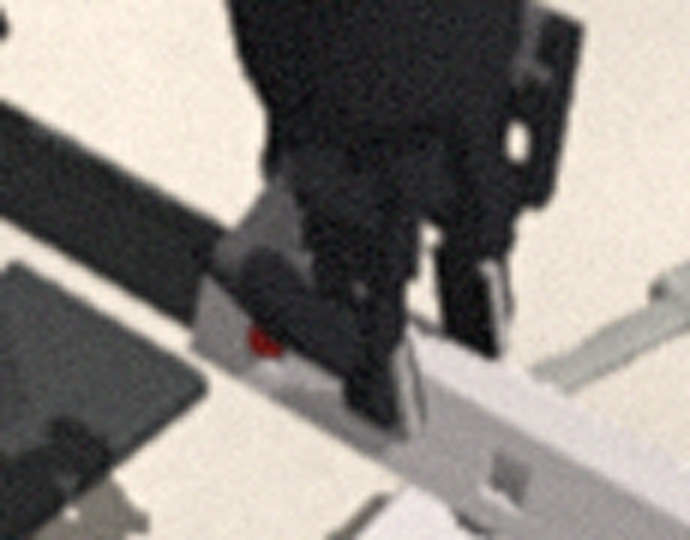

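>>> play_rows([
  [30, [0.0005, 0, 0], 0],
  [30, [0.001, 0, 0], 0],
])

```text
t: 15.88
ee_pos: [0.6227, -0.0593, 0.1412]
tcp_rot: [2.372, 2.059, -0.001]
wrist_force: [-6.7, -2.6, 17.3]
width: 0.376
```

>>> play_rows([
  [30, [0.0005, 0, 0], 0],
  [30, [0.001, 0, 0], 0],
])

```text
t: 16.12
ee_pos: [0.6228, -0.059, 0.1412]
tcp_rot: [2.372, 2.058, -0.002]
wrist_force: [-9.1, -6.1, 18.5]
width: 0.375
```

```bash
python3 look.py 15
python3 - <<'E'
from h import *
for k in (10,14,15): print(blobs(cv2.imread(f"pics/scene{k}.png"),(60,100,30),(85,255,200),100),blobs(cv2.imread(f"pics/wrist{k}.png"),(0,120,60),(6,255,255)))
E
```

```text
t 16.12 h,u,z [0.6249, 0.0283, 0.1412] yawx 81.89 tilt [-4.0e-04 -1.8e-03 -1.0e+00] F h,u,z [-8.2, -7.3, 18.5] w 31.8
[([295, 205, 45, 40, 1231], [317.65, 225.96])] [([520, 140, 11, 23, 180], [524.54, 151.13]), ([352, 337, 15, 24, 286], [358.43, 349.15])]
[([318, 219, 47, 41, 1325], [341.05, 240.33])] [([518, 146, 11, 23, 175], [522.58, 157.01]), ([351, 345, 15, 18, 202], [357.86, 354.63])]
[([318, 219, 47, 41, 1323], [341.58, 240.64])] [([518, 147, 10, 23, 170], [522.34, 157.94]), ([351, 347, 15, 16, 183], [357.78, 355.29])]
```

View pics/wrist15.png

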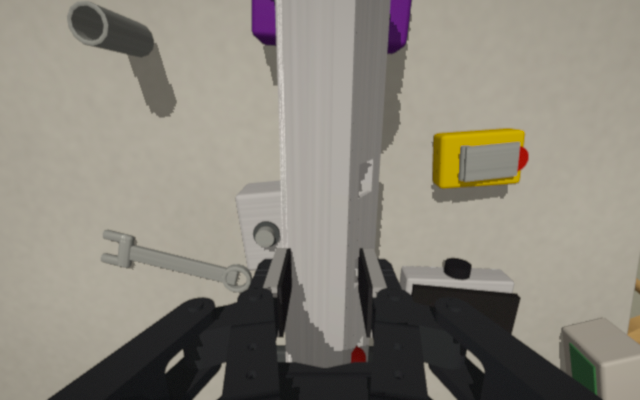

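The tube has stopped: pull up to 7 N, lamp no longer advancing, pin showing red at (358,355). I'll ease back 1 mm into the play, let go and lift clear.

>>> play_rows([
  [30, [-0.001, 0, 0], 0],
  [50, [-0.001, 0, 0], 0],
  [66, [-0.001, 0, 0], 0],
  [66, [-0.001, 0, 0], 0],
  [66, [-0.001, 0, -0.02], 0],
  [66, [-0.001, 0, -0.05], 0],
  [66, [-0.001, 0, -0.09], 0],
  [66, [-0.03, 0.03, -0.12], 0],
  [66, [-0.06, 0.05, -0.12], 0],
  [66, [-0.06, 0.05, -0.12], 0],
], force=20)

```text
t: 17.48
ee_pos: [0.6647, -0.1271, 0.2611]
tcp_rot: [2.375, 2.055, 0.0]
wrist_force: [0.3, 0.0, -0.4]
width: 0.661
```

```bash
python3 look.py 16
python3 - <<'E'
from h import *
S=cam("scene");T=cam("top");W=cam("wrist")
im=env.snapshot("top"); cv2.imwrite("pics/top16.png",im)
b=[x for x in blobs(cv2.imread("pics/wrist16.png"),(0,120,60),(6,255,255))]; print(b)
for x in b: print(onz(W,x[1],.18)@u)
for n in("scene","top"):
  for k in("0","16"):
    im=cv2.imread(f"pics/{n}{k}.png"); print(n,k,"green",blobs(im,(60,100,30),(85,255,200),100),"pur",blobs(im,(130,100,20),(155,255,255),100),"red",blobs(im,(0,120,60),(6,255,255)))
g=blobs(im,(60,100,30),(85,255,200),100)[-1][1]; print("lamp",onz(T,g,.12))
E
```

```text
t 17.48 h,u,z [0.6759, -0.0334, 0.2611] yawx 81.75 tilt [ 7.e-04 -7.e-04 -1.e+00] F h,u,z [0.3, 0.0, -0.4] w 56.2
[([427, 81, 7, 18, 101], [429.58, 89.08]), ([278, 181, 11, 14, 135], [282.54, 187.7])]
0.05408034080664308
-0.022123067555655112
scene 0 green [([275, 194, 44, 37, 1142], [297.28, 213.54])] pur [([302, 233, 66, 70, 2287], [334.13, 267.9])] red [([236, 163, 6, 7, 28], [239.04, 165.82]), ([219, 290, 11, 8, 39], [223.26, 294.1])]
scene 16 green [([318, 219, 47, 41, 1310], [341.52, 240.53])] pur [([302, 248, 66, 55, 1684], [331.87, 274.48])] red [([236, 163, 7, 6, 29], [238.9, 165.86]), ([219, 290, 10, 8, 42], [223.12, 294.0])]
top 0 green [([312, 145, 43, 41, 1097], [331.98, 165.73])] pur [([272, 136, 42, 60, 1635], [292.89, 164.92])] red [([359, 93, 9, 5, 25], [362.84, 95.16]), ([399, 161, 6, 4, 16], [401.31, 163.0])]
top 16 green [([264, 138, 40, 41, 1039], [282.16, 158.4])] pur [([291, 137, 23, 10, 117], [304.22, 141.64]), ([272, 169, 36, 27, 456], [291.99, 184.37])] red [([359, 93, 9, 5, 25], [362.84, 95.16]), ([399, 161, 6, 4, 19], [401.42, 162.79])]
lamp [0.65056931 0.10668957 0.12      ]
```

View pics/wrist16.png

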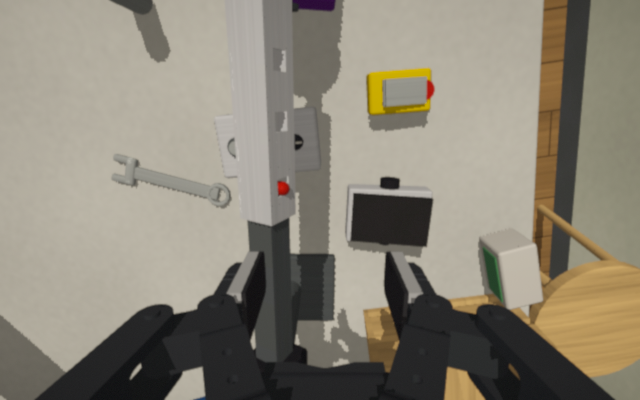

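View pics/scene16.png

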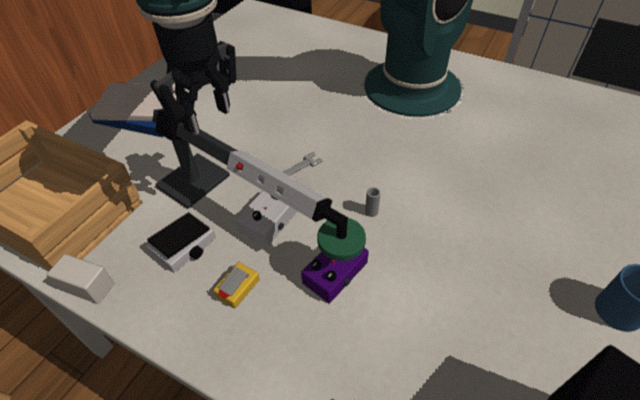

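View pics/a16.png

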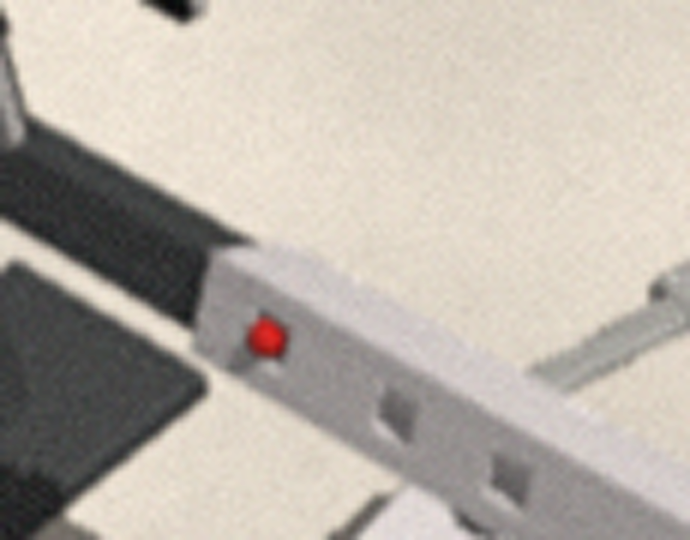

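The pin shows the same red position and size as at the start, now in the last hole. The lamp is over the phaser and everything else is in place, so I'm handing in.

```bash
python3 -c "
from h import *
st(); print(env.hand_in())"
```

```text
t 17.62 h,u,z [0.6748, -0.0296, 0.2609] yawx 82.0 tilt [ 4.e-04  5.e-04 -1.e+00] F h,u,z [-0.1, -0.2, -0.2] w 56.1
the job is handed in; nothing more can be done
None
```

The lamp arm is out by two holes and the lamp hangs over the purple phaser pedal. I handed the job in at 17.6 s, with the gripper open and clear and the wrist force near zero.

- **What I did:** For each hole I pressed the pin flush with the edge of the far fingertip and drew the tube out by a light grip. I stopped when the pull rose at the click: about 5 N after 46 mm, then about 7 N after 52 mm. I let go and went back to the pin between the two.
- **Pin:** In the last scene picture it stands in the third hole at the same place and size as at the start.
- **Lamp:** It moved about 98 mm, to about (0.65, 0.107), against the phaser's centre at about (0.648, 0.090).
- **Bystanders:** The pick holder and the pin have the same pixel positions in the scene and top views as at the start. The other things look unmoved by eye. The phaser is now partly hidden by the lamp, so I could not compare it the same way.

**Disagreements:**
- **Fingertips:** Both camera views put them about 37–40 mm behind the stated TCP. I set the working height from the pictures, and the jaws then stopped at 33.8 mm, as worked out for the pin flush.
- **Second pull:** The gripper rode up about 0.5 mm on the tube's slope, with about 18 N upward at the wrist.

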